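Hang the spoon-cup holder on the bare display post

ROBOT

A 6-joint arm with a two-finger parallel gripper is mounted at the origin on the work surface. World frame = base frame: x ahead of the robot, y to its left, z up, the work surface at z = 0. Lengths are in m, angles in rad, forces in N, time in s.
With the tool pointing down it reaches from about 0.325 to 0.925 m from the base axis. Payload 3.1 kg.
Tool frame: the origin (TCP) lies at the centre of the arm's flange, where the gripper is bolted on; the fingertips stand 173 mm ahead of it and the grasp point (between the pads) lies 155 mm ahead of it; z points along the fingers, y is the line along which they close (so a half turn about z gives the same grasp; the last joint's range is limited). The gripper opens to 85 mm and grips with 20 to 120 N. Pads are 22 mm wide; open, the fingers measure 114 mm over their backs; the gripper's body (76 mm by 85 mm) begins 54 mm behind the grasp point. The pads swing forward as they close: fully open they stand 13 mm farther back than shut.
Start: joints at [1.058, 0.217, 1.613, -0, 1.311, -0.112], TCP at [0.244, 0.575, 0.405] pointing down, gripper open.
Joint ranges: [-2.75, 2.75], [-0.78, 2.1], [0.31, 2.55], [-1.13, 4.27], [0.13, 2.63], [-2.58, 2.58]. Speed limits (rad/s): [2.79, 2.79, 3.14, 3.14, 3.14, 3.14].

INTERFACE

Orientations are given as a rotation vector (axis times angle).
In Python, from plant import manip, cams, job_done, finder gives the robot as it stands. The module is installed in compiled form; this text tells all that it offers.
- The arm moves only by the tool play_rows, never from a script. Its argument "increments" is a list of rows, each a list of 7 numbers: the turn, a rotation vector about the tool's x, y, z in units of 0.1 rad (1.0 is 0.1 rad), then the shift along the tool's x, y, z in units of 0.02 m (1.0 is 0.02 m), then the gripper command: -1 is shut, 1 is fully open, values between are in proportion. A call has 1 to 5 rows; each row shifts and turns the commanded pose from where the row before left it, along the tool's axes as they then stand; what a row does not reach is not made up. A row lasts 1/8 s, in which the tool goes at most 62.5 mm and 10.7 degrees, less where a joint would pass 70% of its speed; a pose out of reach is approached as far as the arm can. A call with a number of a shift or a turn outside -1 to 1 is refused whole. A call with a gripper value outside its range is refused whole. The fingers move at their own pace and stop on an object; the grip force is fixed at half the most. Time passes only in rows, so rows that do not move let the fingers close. It gives the time, the measured TCP pose, the force, the opening and the grip force at its end, in the units of the state.
- manip.sense(): the state, without advancing time (a new reading comes with each control period).
- cams.get_image(name): name is "scene" or "top" or "wrist"; returns a dict with "frame" (420x560x3 uint8, blue, green, red), "mtx" (3x3 intrinsics, pixels), "view" (4x4, takes a point from world to camera coordinates). Camera axes: x right, y down, z forward; pixel columns grow to the right and rows downward; lengths in m; the calibration is good to about 2 mm. The wrist camera is an equidistant fisheye: a pixel r from the principal point sees the ray r / f radians off the axis. A picture is of the moment at which its call begins. There is no depth.
- job_done(): hands the job in; it is judged then, once.
Trained networks look in a picture, given as the dict that the camera call returned (one of the last four; its "shot" number tells which), for a name from the list of things; names that differ only in an ending like _2 or _b are one class to them, and where a whole thing is asked for, a point or a joint stands for the part that bears it (a point fixed in the world has none). Each returns a list of dicts, best first, with "score" (0 to 1); they miss things now and then, are a little off and sometimes report something else, mostly with a low value. They report only what shows in the picture. A call takes as long as a camera call. They do not tell look-alikes from the thing itself.
- finder.search_frame(picture, query): "uv" ([column, row] in pixels, amid what is visible of it).
The state is a dict: "clock": time; "joint_positions": joint angles; "qvel": joint speeds; "joint_efforts": joint torques, N m; "position": TCP position; "eef_rot": TCP orientation; "ft_force": force on the tool from outside, world axes, zero at the start; "torque": the same for the moment, N m; "opening": finger opening in m; "grip_force": force on a finger pad.
Only numpy, scipy, OpenCV 4.12 (cv2) and the standard library are available. Lean on these libraries where they do the work, as an engineer would, in place of code of your own. Each camera call takes 0.05 s, during which the arm holds its last target. There are 200 camera calls.

TASK

On the honey counter one display post already carries its steel spoon cup. Take the other steel cup holder that has two hooked claws on its back plate (not the one with a flat screw-on plate), hook both claws into the two slots of the bare post and press it down until it is fully home and the spring catch has locked over it, then let go.

Things in the scene. Friction and masses are not known exactly. Their poses are not given: they have to be found in the camera images.
- holder_bar (a point): Loose steel cup holder, 0.2-0.4 kg, upright on the counter. Point: centre of its bar, the place to grip from above; bar 20 mm wide (y), 24 tall, free 85 mm along x, 84 mm above the underside. +x points to the back plate, z up. Round cup 60 mm across, 80 tall, axis at x -72 mm. A lookalike has a flat plate without claws; another clawed one is already fixed on the other post.
- claw (a point): Upper claw of that holder: point on the back plate's rear face, at the underside of the upper tongue; from the bar centre x +50, z -18 mm. Same axes. Plate 36 wide, 100 tall. Two claws, 52 mm apart in height: tongue 12 wide (y), 6 thick, 12.5 long in +x, its end turned down 12 mm as a lip 5 thick, leaving a 7.5 mm gap for the post's sheet. Fully home, this point meets slot.
- slot (a point): Bare grey post, fixed: 68 wide, top 164 mm up, front sheet 5 thick; the used post is alike. Point: front surface, middle of the upper slot's bottom edge, 116 mm above counter. +x into the post, z up. Slots 34 wide (y): z 0 to 38 and -53.5 to -15.5 mm. Hook: claw point at y 0, z +22 (13 to 31 passes), axes parallel, move in +x until x = 0 (plate on sheet), then down 22 mm till it rests.
- catch (a joint): Brass spring catch behind the bare post's upper slot, sliding along x, m: 0 = sprung forward, up to 0.010 = pushed back. The entering upper claw pushes it back 6 mm against 2.4 to 4.5 N. Once the holder is down to within 2 mm of home it springs back to 0 over the tongue and locks it. Press down with 5 to 15 N: its rubbing holds the holder up.
There are look-alikes about, which are no part of the job. What is shaped like the part that bears slot but orange or turquoise is not meant.

How it is judged:
By the outcome, as a careful person would: the job done as asked, in the order asked, and still so for the second after the job is handed in, with the robot touching nothing.
It also fails if it takes over 40 s, if anything falls off the work surface, if the arm or the gripper's body presses on something with over 40 N, if the wrist force passes 120 N, or if a joint passes its speed limit or range.

## Working session

There is one attempt and no reset: what is moved stays moved. The work goes in short steps, Python scripts to look and compute and a tool call to move; the robot and the scene stay as the last step left them, time stands still between calls to the robot, and variables do not carry over. Pictures are saved under pics/ and viewed, at most 10 in all, crops included, and the job is handed in when it is done.

Besides the shell and the picture viewer there is one more tool, called after "Request:" as name(argument=value, ...), one argument or row to a line, values as JSON. play_rows: Moves the arm, as the interface text tells. Its arguments: {"type":"object","properties":{"increments":{"type":"array","items":{"type":"array","items":{"type":"number","minimum":-1,"maximum":1}}}},"required":["increments"]}

```bash
mkdir -p pics; cat > h.py <<'E'
import numpy as np, cv2
from scipy.spatial.transform import Rotation as R
from plant import manip, cams, job_done, finder
def shot(n,save=None):
    p=cams.get_image(n)
    if save: cv2.imwrite('pics/'+save,p['frame'])
    return p
def proj(p,X):
    X=np.atleast_2d(X); c=(p['view'][:3,:3]@X.T).T+p['view'][:3,3]
    u=(p['mtx']@c.T).T; return u[:,:2]/u[:,2:]
def onz(p,uv,z):
    M=p['view']; o=-M[:3,:3].T@M[:3,3]
    d=M[:3,:3].T@np.linalg.inv(p['mtx'])@np.array([uv[0],uv[1],1.])
    return o+d*(z-o[2])/d[2]
E
python3 - <<'E'
from h import *
ims=[]
for n in('scene','top'):
    p=shot(n); ims.append(p['frame'])
    M=p['view'];print(n,(-M[:3,:3].T@M[:3,3]).round(3),M[:3,:3].round(3).tolist(),p['mtx'].round(1).tolist())
    for q in('holder_bar','claw','slot','catch'):
        print(q,[(np.round(r['uv'],1).tolist(),round(r['score'],2)) for r in finder.search_frame(p,q)])
    cv2.imwrite(f'pics/{n}0.png',p['frame'])
print(manip.sense())
E
```

```text
scene [ 0.91  -0.717  0.859] [[0.856, 0.516, -0.015], [0.35, -0.602, -0.718], [-0.38, 0.609, -0.696]] [[442.0, 0.0, 285.1], [0.0, 442.0, 207.6], [0.0, 0.0, 1.0]]
holder_bar [([218.6, 293.0], 0.62)]
claw [([216.8, 290.1], 0.86)]
slot [([292.0, 127.4], 0.96), ([255.8, 188.0], 0.83), ([398.3, 174.2], 0.57)]
catch []
top [ 0.37  -0.014  1.614] [[0.027, -1.0, -0.001], [-0.997, -0.027, -0.075], [0.075, 0.003, -0.997]] [[533.3, 0.0, 278.8], [0.0, 533.3, 210.3], [0.0, 0.0, 1.0]]
holder_bar [([379.3, 224.7], 0.81), ([177.6, 148.4], 0.18)]
claw [([378.9, 222.2], 0.61)]
slot [([256.3, 260.2], 0.95), ([155.3, 272.6], 0.73), ([179.4, 150.7], 0.64)]
catch [([148.0, 280.9], 0.65), ([168.3, 146.4], 0.62), ([260.5, 261.7], 0.53)]
{'clock': 0.5, 'joint_positions': array([ 1.05778537e+00,  2.16930436e-01,  1.61343042e+00, -1.15919041e-05,
        1.31132784e+00, -1.12227049e-01]), 'qvel': array([-0.00188123, -0.00137339, -0.00076643,  0.00067764,  0.00194379,
       -0.0009057 ]), 'joint_efforts': array([-8.06454882e-04, -3.96395338e+01, -3.03836060e+01, -1.84224436e-04,
        2.19498077e-03,  6.32637153e-06]), 'position': array([0.24383524, 0.57547554, 0.40466543]), 'eef_rot': array([-6.25336547e-01, -3.07870752e+00,  1.48960864e-04]), 'ft_force': array([ 0.1884282 ,  0.08397757, -0.33772138]), 'torque': array([-0.02851043,  0.03416206, -0.01119927]), 'grip_force': 0.0, 'opening': 0.08537270750458377}
```

View pics/scene0.png

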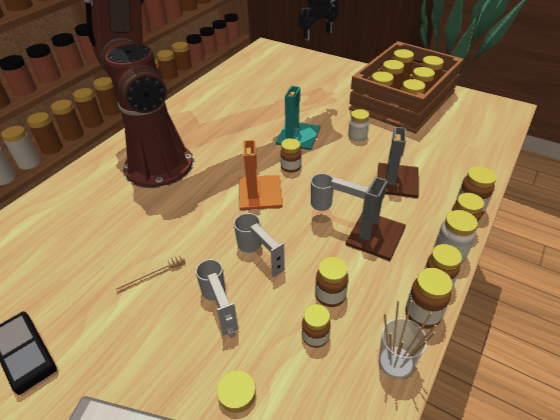

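View pics/top0.png

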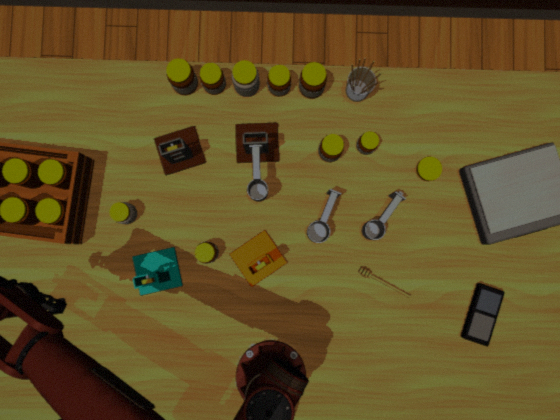

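Scene: two loose holders, A at scene (262,245)/top (325,215) and B at scene (218,293)/top (385,215). A third is fixed on the used post at scene (350,188). The bare grey post is at scene (398,165)/top (175,150); the orange (250,180) and turquoise (295,115) posts are decoys. Next is a close crop to tell A from B.

```bash
python3 - <<'E'
from h import *
a=cv2.imread('pics/scene0.png');t=cv2.imread('pics/top0.png')
f=lambda i,x,y,w,h:cv2.resize(cv2.convertScaleAbs(i[y:y+h,x:x+w],alpha=1.3,beta=15),(400,300),interpolation=cv2.INTER_CUBIC)
o=np.vstack([np.hstack([f(a,190,205,120,90+0),f(a,180,250,120,90)]),np.hstack([f(t,290,175,120,90),f(t,145,115,88,66)])])
cv2.imwrite('pics/crop.png',o)
E
```

```text
(no output)
```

View pics/crop.png

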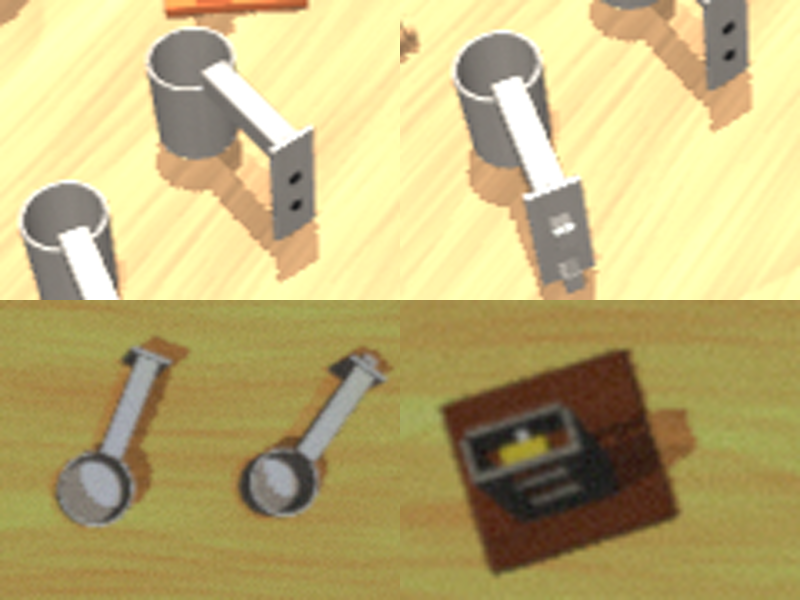

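The top-right crop (B, scene (218,293), top (385,215)) shows two claws on its plate. A has only screw holes, so I'll take B. The bare post is at top (172,150), with its slots facing image-down.

```bash
python3 - <<'E'
from h import *
t=cv2.imread('pics/top0.png')
def f(i,x,y,w,h,k):
    o=cv2.resize(cv2.convertScaleAbs(i[y:y+h,x:x+w],alpha=1.5,beta=15),(w*k,h*k),interpolation=cv2.INTER_CUBIC)
    for g in range(0,w,10): cv2.putText(o,str(x+g),(g*k,10),0,.35,(0,255,255),1);cv2.line(o,(g*k,12),(g*k,18),(0,255,255),1)
    for g in range(10,h,10): cv2.putText(o,str(y+g),(0,g*k+4),0,.35,(0,255,255),1);cv2.line(o,(24,g*k),(30,g*k),(0,255,255),1)
    return o
cv2.imwrite('pics/z.png',np.hstack([f(t,360,183,50,60,8),f(t,152,122,50,60,8)]))
E
```

```text
(no output)
```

View pics/z.png

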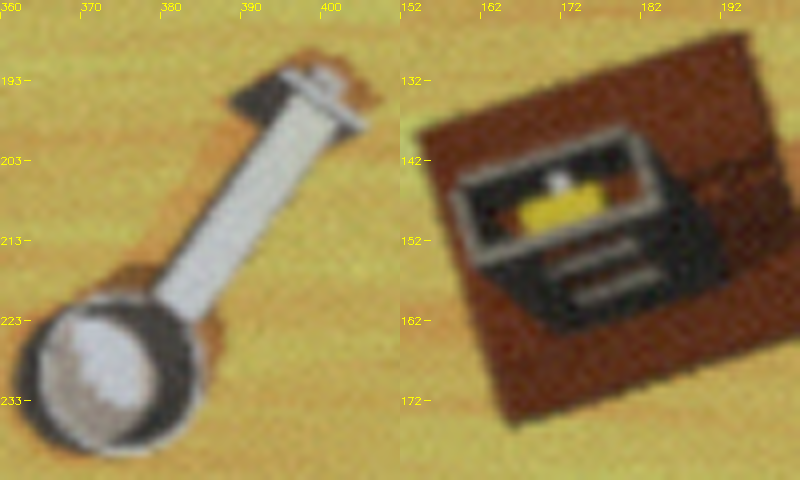

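```bash
cat >> h.py <<'E'
Tz=lambda u,v,x0,y0:(x0+u/8-.06,y0+v/8-.06)
E
python3 - <<'E'
from h import *
p=shot('top')
B=[onz(p,Tz(*c,360,183),.096) for c in((316,110),(182,304))]
d=B[0]-B[1];print('bar',B,np.linalg.norm(d),'mid',(B[0]+B[1])/2,'yaw',np.arctan2(d[1],d[0]))
L=onz(p,Tz(75,265,152,122),.164);Rr=onz(p,Tz(265,207,152,122),.164)
e=L-Rr;print('post',L,Rr,np.linalg.norm(e),'mid',(L+Rr)/2,'yaw',np.arctan2(-e[0],e[1]))
print('slots',onz(p,Tz(195,258,152,122),.116),onz(p,Tz(219,288,152,122),.0625))
s=manip.sense();print(R.from_rotvec(s['eef_rot']).as_matrix().round(3).tolist())
# base plate corners z~.01
C=[onz(p,Tz(*c,152,122),.01) for c in((18,132),(345,33),(113,428))];print(C)
q=shot('scene')
for X in [(B[0]+B[1])/2,(L+Rr)/2]: print(proj(q,X))
E
```

```text
bar [array([ 0.53308217, -0.35245754,  0.096     ]), array([ 0.46234232, -0.3054768 ,  0.096     ])] 0.08491946441109023 mid [ 0.49771225 -0.32896717  0.096     ] yaw -0.5862471263652479
post [0.6229302  0.31805758 0.164     ] [0.64485115 0.25360543 0.164     ] 0.06807795383145575 mid [0.63389067 0.2858315  0.164     ] yaw 0.3278389456845199
slots [0.63495607 0.28655085 0.116     ] [0.63350778 0.28798443 0.0625    ]
[[-0.921, 0.39, 0.0], [0.39, 0.921, -0.0], [-0.0, 0.0, -1.0]]
[array([0.70032853, 0.37723618, 0.01      ]), array([0.74196014, 0.25417764, 0.01      ]), array([0.58775506, 0.3361343 , 0.01      ])]
[[217.53790185 288.94891105]]
[[392.61830925 133.50477116]]
```

Both views agree: the bar is at (0.498,-0.329) with yaw -0.586, and the slot is at (0.634,0.286) with yaw 0.327. Moving over to the holder.

Request:
play_rows(
  increments=[
    [0,0,0,-0.4,-0.5,0,1],
    [0,0,0,-0.8,-1,0,1],
    [0,0,0,-0.8,-1,0,1],
    [0,0,0,-0.8,-1,0,1],
    [0,0,0,-0.8,-1,0,1],
  ],
)

```text
clock: 1.23
position: [0.2753, 0.463, 0.4047]
eef_rot: [0.626, 3.078, -0.0]
ft_force: [0.7, -0.9, 0.4]
opening: 0.0853
grip_force: 0.0
```

Request:
play_rows(
  increments=[
    [0,0,0,-0.8,-1,0,1],
    [0,0,0,-0.8,-1,0,1],
    [0,0,0,-0.8,-1,0,1],
    [0,0,0,-0.8,-1,0,1],
    [0,0,0,-0.8,-1,0,1],
  ],
)

```text
clock: 1.85
position: [0.3096, 0.3397, 0.4047]
eef_rot: [0.626, 3.078, -0.0]
ft_force: [0.7, -0.6, 0.2]
opening: 0.0851
grip_force: 0.0
```

Request:
play_rows(
  increments=[
    [0,0,0,-0.8,-1,0,1],
    [0,0,0,-0.8,-1,0,1],
    [0,0,0,-0.8,-1,0,1],
    [0,0,0,-0.8,-1,0,1],
    [0,0,0,-0.8,-1,0,1],
  ],
)

```text
clock: 2.48
position: [0.3441, 0.2166, 0.4047]
eef_rot: [0.626, 3.078, -0.0]
ft_force: [0.2, -0.5, -0.2]
opening: 0.0851
grip_force: 0.0
```

Request:
play_rows(
  increments=[
    [0,0,0,-0.8,-1,0,1],
    [0,0,0,-0.8,-1,0,1],
    [0,0,0,-0.8,-1,0,1],
    [0,0,0,-0.8,-1,0,1],
    [0,0,0,-0.8,-1,0,1],
  ],
)

```text
clock: 3.1
position: [0.3786, 0.0934, 0.4047]
eef_rot: [0.626, 3.078, -0.0]
ft_force: [0.9, -0.1, -0.2]
opening: 0.0854
grip_force: 0.0
```

Request:
play_rows(
  increments=[
    [0,0,0,-0.8,-1,0,1],
    [0,0,0,-0.8,-1,0,1],
    [0,0,0,-0.8,-1,0,1],
    [0,0,0,-0.8,-1,0,1],
    [0,0,0,-0.8,-1,0,1],
  ],
)

```text
clock: 3.72
position: [0.4131, -0.0297, 0.4047]
eef_rot: [0.626, 3.078, -0.0]
ft_force: [0.2, 0.6, 0.0]
opening: 0.0853
grip_force: 0.0
```

Request:
play_rows(
  increments=[
    [0,0,0,-0.8,-1,0,1],
    [0,0,0,-0.8,-1,0,1],
    [0,0,0,-0.8,-1,0,1],
    [0,0,0,-0.8,-1,0,1],
    [0,0,0,-0.8,-1,0,1],
  ],
)

```text
clock: 4.35
position: [0.4477, -0.1529, 0.4047]
eef_rot: [-0.626, -3.079, 0.0]
ft_force: [-0.4, 0.6, -0.2]
opening: 0.0856
grip_force: 0.0
```

Request:
play_rows(
  increments=[
    [0,0,0,-0.8,-1,0,1],
    [0,0,0,-0.8,-1,0,1],
    [0,0,0,-0.8,-1,0,1],
    [0,0,0.9,0,0,0,1],
    [0,0,0.96,0,0,0,1],
  ],
)

```text
clock: 4.97
position: [0.4691, -0.227, 0.4046]
eef_rot: [-0.914, -3.005, -0.0]
ft_force: [-0.4, -0.5, 0.5]
opening: 0.0857
grip_force: 0.0
```

```bash
cat >> h.py <<'E'
def go(t,yaw):
    s=manip.sense();M=R.from_rotvec(s['eef_rot']).as_matrix()
    y=np.arctan2(M[1,0],M[0,0]);dy=(yaw-y+np.pi)%(2*np.pi)-np.pi
    print('pos',s['position'].round(4),'yaw',y.round(4),'tilt z',M[:,2].round(4),'units d',(M.T@(np.array(t)-s['position'])/.02).round(2),'rot z units',round(-dy/.1,3),'F',s['ft_force'].round(1),'j',s['joint_positions'].round(2))
E
python3 -c "
from h import *
go([.4977,-.3290,.239],2.5553)
shot('wrist','w1.png')"
```

```text
pos [ 0.4691 -0.227   0.4046] yaw 2.5509 tilt z [-3.e-04  1.e-04 -1.e+00] units d [-4.03 -3.44  8.28] rot z units -0.044 F [-0.4 -0.5  0.5] j [-0.59 -0.01  1.86 -0.    1.29 -1.57]
```

View pics/w1.png

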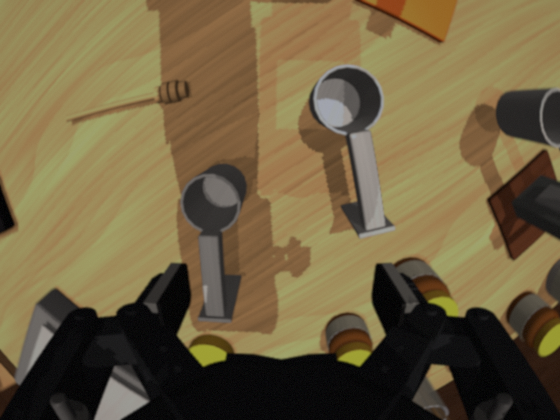

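The wrist view shows clawed holder B at (212,270) with its bar in line with the fingers. Plate holder A is at (365,180).

Request:
play_rows(
  increments=[
    [0,0,-0.04,-0.8,-0.69,0.6,1],
    [0,0,0,-0.8,-0.69,0.6,1],
    [0,0,0,-0.8,-0.69,0.6,1],
    [0,0,0,-0.8,-0.69,0.6,1],
    [0,0,0,-0.83,-0.68,0.6,1],
  ],
)

```text
clock: 5.65
position: [0.4985, -0.3289, 0.3442]
eef_rot: [-0.9, -3.01, 0.0]
ft_force: [-0.2, 0.2, -0.4]
opening: 0.0856
grip_force: 0.0
```

Request:
play_rows(
  increments=[
    [0,0,0,0,0,0.4,1],
    [0,0,0,0,0,0.8,1],
    [0,0,0,0,0,0,1],
  ],
)

```text
clock: 6.02
position: [0.4976, -0.3265, 0.3185]
eef_rot: [-0.9, -3.006, -0.003]
ft_force: [1.0, -0.8, 0.1]
opening: 0.085
grip_force: 0.0
```

```bash
python3 -c "
from h import *
go([.4977,-.3290,.239],2.5553)
shot('wrist','w2.png')"
```

```text
pos [ 0.4976 -0.3265  0.3185] yaw 2.5596 tilt z [-0.0034  0.003  -1.    ] units d [-0.09 -0.1   3.97] rot z units 0.043 F [ 1.  -0.8  0.1] j [-0.7   0.24  1.75  0.    1.15 -1.69]
```

View pics/w2.png

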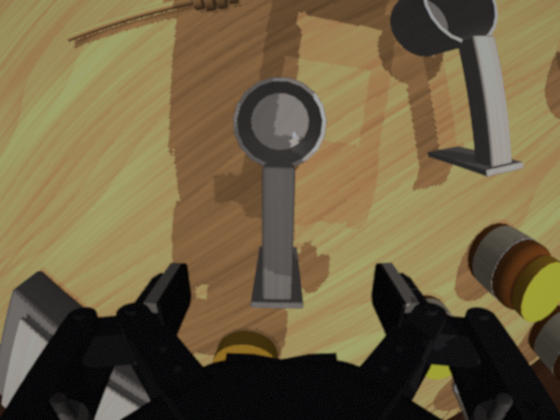

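The bar is centred between the fingers (278,235). Descending and gripping.

Request:
play_rows(
  increments=[
    [0,0,0,-0.1,-0.1,0.8,1],
    [0,0,0,0,0,0.8,1],
    [0,0,0,0,0,0.8,1],
    [0,0,0,0,0,0.8,1],
    [0,0,0,0,0,0.6,1],
  ],
)

```text
clock: 6.7
position: [0.4986, -0.3302, 0.243]
eef_rot: [-0.902, -3.008, -0.001]
ft_force: [0.4, -0.5, 0.7]
opening: 0.0853
grip_force: 0.0
```

Request:
play_rows(
  increments=[
    [0,0,0,0,0,0,1],
    [0,0,0,0,0,0,-1],
    [0,0,0,0,0,0,-1],
    [0,0,0,0,0,0,-1],
    [0,0,0,0,0,0,-1],
  ],
)

```text
clock: 7.32
position: [0.4993, -0.3306, 0.2455]
eef_rot: [0.903, 3.008, -0.0]
ft_force: [1.9, 0.4, -1.3]
opening: 0.0189
grip_force: 58.9
```

Request:
play_rows(
  increments=[
    [0,0,0,0,0,0,-1],
    [0,0,0,0,0,0,-1],
    [0,0,0,0,0,0,-1],
  ],
)

```text
clock: 7.7
position: [0.4993, -0.3306, 0.2454]
eef_rot: [0.902, 3.008, -0.0]
ft_force: [1.3, 1.9, 3.8]
opening: 0.0192
grip_force: 59.5
```

```bash
python3 -c "
from h import *
go([.4977,-.3290,.239],2.5553)"
```

```text
pos [ 0.4993 -0.3306  0.2454] yaw 2.5587 tilt z [ 1.2e-03 -5.0e-04 -1.0e+00] units d [0.11 0.02 0.32] rot z units 0.034 F [1.3 1.9 3.8] j [-0.7   0.34  1.78  0.    1.01 -1.69]
```

Request:
play_rows(
  increments=[
    [0,0,0,0,0,-0.3,-1],
    [0,0,0,0,0,-1,-1],
    [0,0,0,0,0,-1,-1],
    [0,0,0,0,0,-1,-1],
    [0,0,0,0,0,-1,-1],
  ],
)

```text
clock: 8.32
position: [0.499, -0.3306, 0.3328]
eef_rot: [0.902, 3.008, -0.001]
ft_force: [1.6, -0.1, -1.5]
opening: 0.0189
grip_force: 58.7
```

Request:
play_rows(
  increments=[
    [0,0,0,0,0,-1,-1],
    [0,0,0,0,0,-1,-1],
    [0,0,0,0,0,-1,-1],
    [0,0,0,0,0,-1,-1],
    [0,0,0,0,0,-1,-1],
  ],
)

```text
clock: 8.95
position: [0.4989, -0.3305, 0.432]
eef_rot: [-0.903, -3.009, -0.0]
ft_force: [1.6, 1.0, -2.4]
opening: 0.019
grip_force: 58.7
```

Request:
play_rows(
  increments=[
    [0,0,0,0.3,0.5,-0.3,-1],
    [0,0,0,0.55,1,0,-1],
    [0,0,0,0.55,1,0,-1],
    [0,0,0,0.55,1,0,-1],
    [0,0,0,0.55,1,0,-1],
  ],
)

```text
clock: 9.57
position: [0.5067, -0.2257, 0.4361]
eef_rot: [-0.901, -3.009, -0.001]
ft_force: [-0.3, 0.6, -3.3]
opening: 0.019
grip_force: 58.7
```

```bash
python3 -c "
from h import *
go([.546,.256,.44],3.4686)"
```

```text
pos [ 0.5067 -0.2257  0.4361] yaw 2.5596 tilt z [-9.e-04  7.e-04 -1.e+00] units d [11.6  21.2  -0.18] rot z units -9.09 F [-0.3  0.6 -3.3] j [-0.55  0.04  1.75  0.    1.35 -1.53]
```

Request:
play_rows(
  increments=[
    [0,0,0,0.55,1,0,-1],
    [0,0,0,0.55,1,0,-1],
    [0,0,0,0.55,1,0,-1],
    [0,0,0,0.55,1,0,-1],
    [0,0,0,0.55,1,0,-1],
  ],
)

```text
clock: 10.2
position: [0.5157, -0.1122, 0.4366]
eef_rot: [-0.902, -3.009, -0.0]
ft_force: [0.9, 0.7, -2.8]
opening: 0.0191
grip_force: 58.7
```

Request:
play_rows(
  increments=[
    [0,0,0,0.55,1,0,-1],
    [0,0,0,0.55,1,0,-1],
    [0,0,0,0.55,1,0,-1],
    [0,0,0,0.55,1,0,-1],
    [0,0,0,0.55,1,0,-1],
  ],
)

```text
clock: 10.82
position: [0.5246, 0.0015, 0.4366]
eef_rot: [-0.902, -3.009, 0.0]
ft_force: [0.0, -0.9, -2.9]
opening: 0.0188
grip_force: 58.7
```

Request:
play_rows(
  increments=[
    [0,0,0,0.55,1,0,-1],
    [0,0,0,0.55,1,0,-1],
    [0,0,0,0.55,1,0,-1],
    [0,0,0,0.55,1,0,-1],
    [0,0,0,0.55,1,0,-1],
  ],
)

```text
clock: 11.45
position: [0.5335, 0.1152, 0.4365]
eef_rot: [-0.901, -3.009, 0.0]
ft_force: [-0.1, -0.3, -2.7]
opening: 0.019
grip_force: 58.7
```

Request:
play_rows(
  increments=[
    [0,0,0,0.55,1,0,-1],
    [0,0,0,0.55,1,0,-1],
    [0,0,0,0.55,1,0,-1],
    [0,0,0,0.55,1,0,-1],
    [0,0,0,0.55,1,0,-1],
  ],
)

```text
clock: 12.08
position: [0.5426, 0.2289, 0.4365]
eef_rot: [-0.902, -3.009, 0.001]
ft_force: [0.1, -0.2, -2.4]
opening: 0.0189
grip_force: 58.7
```

Request:
play_rows(
  increments=[
    [0,0,-0.9,0,0,0,-1],
    [0,0,-0.9,0,0,0,-1],
    [0,0,-0.9,0,0,0,-1],
    [0,0,-0.9,0,0,0,-1],
    [0,0,-0.9,0,0,0,-1],
  ],
)

```text
clock: 12.7
position: [0.5429, 0.2281, 0.4366]
eef_rot: [-0.203, -3.135, 0.0]
ft_force: [-0.3, -0.3, -2.7]
opening: 0.0189
grip_force: 59.0
```

Request:
play_rows(
  increments=[
    [0,0,-0.9,0,0,0,-1],
    [0,0,-0.9,0,0,0,-1],
    [0,0,-0.9,0,0,0,-1],
    [0,0,-0.9,0,0,0,-1],
    [0,0,-0.9,0,0,0,-1],
  ],
)

```text
clock: 13.32
position: [0.5429, 0.2281, 0.4365]
eef_rot: [0.501, -3.101, -0.0]
ft_force: [-0.1, -0.3, -2.7]
opening: 0.0186
grip_force: 59.0
```

```bash
python3 -c "
from h import *
go([.546,.256,.3174],3.4686)"
```

```text
pos [0.5429 0.2281 0.4365] yaw -2.8212 tilt z [-3.e-04  0.e+00 -1.e+00] units d [-0.59  1.28  5.96] rot z units -0.066 F [-0.1 -0.3 -2.7] j [ 0.28  0.12  1.67  0.    1.36 -1.61]
```

Request:
play_rows(
  increments=[
    [0,0,-0.07,-0.3,0.64,0.2,-1],
    [0,0,0,-0.29,0.64,0.6,-1],
    [0,0,0,0,0,0.8,-1],
    [0,0,0,0,0,0.8,-1],
    [0,0,0,0,0,0.8,-1],
  ],
)

```text
clock: 13.95
position: [0.546, 0.255, 0.3707]
eef_rot: [0.506, -3.099, 0.001]
ft_force: [0.0, -1.0, -3.5]
opening: 0.0189
grip_force: 58.9
```

Request:
play_rows(
  increments=[
    [0,0,0,0,0,0.8,-1],
    [0,0,0,0,0,0.8,-1],
    [0,0,0,0,0,0.8,-1],
    [0,0,0,0,0,0.36,-1],
    [0,0,0,0,0,0,-1],
  ],
)

```text
clock: 14.58
position: [0.5461, 0.2552, 0.3167]
eef_rot: [0.507, -3.099, 0.0]
ft_force: [0.7, -0.7, -2.9]
opening: 0.0188
grip_force: 58.9
```

```bash
python3 - <<'E'
from h import *
go([.546,.256,.3174],3.4686)
def f(p,x,y,w,h,k):
    i=p['frame'];o=cv2.resize(cv2.convertScaleAbs(i[y:y+h,x:x+w],alpha=1.5,beta=15),(w*k,h*k),interpolation=cv2.INTER_CUBIC)
    s=manip.sense();u=np.array([np.cos(.327),np.sin(.327),0]);v=np.array([-u[1],u[0],0]);S=np.array([.6342,.286,.116]);z=np.array([0,0,1])
    M=R.from_rotvec(s['eef_rot']).as_matrix();X=-M[:,0];Y=-M[:,1]*-1
    c=s['position']+.0478*X+M[:,2]*(.1614+.018)
    print('claw in slot frame',[(c-S)@a for a in(u,v,z)])
    def pl(P,col):
        q=((proj(p,np.array(P))-[x,y]+.5)*k).astype(np.int32);cv2.polylines(o,[q],True,col,1)
    for a,b in((0,.038),(-.0535,-.0155)): pl([S+v*-.017+z*a,S+v*.017+z*a,S+v*.017+z*b,S-v*.017+z*b],(0,255,255))
    pl([S+v*-.034-z*.1,S+v*.034-z*.1,S+v*.034+z*.048,S-v*.034+z*.048],(0,255,0))
    for d in(0,-.052):
        pl([c+v*-.006+z*d,c+v*.006+z*d,c+v*.006+z*d+u*.0125,c-v*.006+z*d+u*.0125],(255,0,255))
    pl([c+v*-.018-z*.066,c+v*.018-z*.066,c+v*.018+z*.034,c-v*.018+z*.034],(255,255,0))
    return o
a=shot('scene');t=shot('top')
cv2.imwrite('pics/pre.png',np.hstack([f(a,335,100,80,100,5),f(t,145,115,80,100,5)]))
E
```

```text
pos [0.5461 0.2552 0.3167] yaw -2.8174 tilt z [-1.3e-03 -4.0e-04 -1.0e+00] units d [-0.01  0.04 -0.04] rot z units -0.028 F [ 0.7 -0.7 -2.9] j [ 0.32  0.26  1.74 -0.    1.15 -1.57]
claw in slot frame [np.float64(-0.044708301694078995), np.float64(-0.001023090347710141), np.float64(0.022788282006681412)]
claw in slot frame [np.float64(-0.044708301694078995), np.float64(-0.001023090347710141), np.float64(0.022788282006681412)]
```

View pics/pre.png

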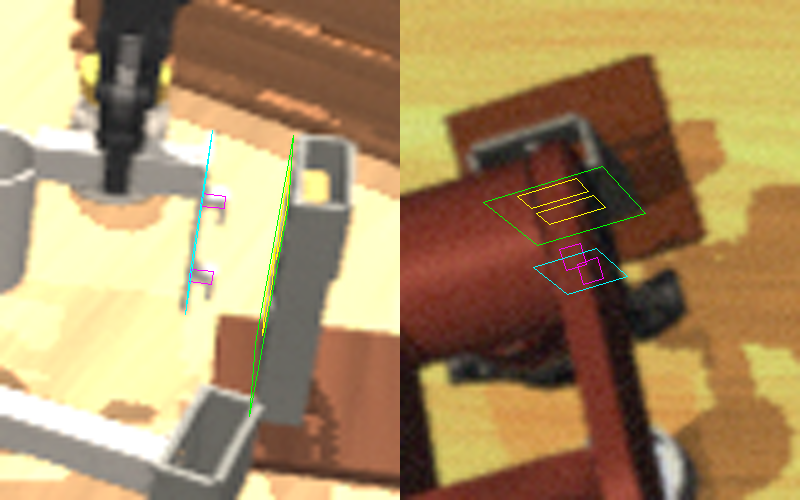

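The left panel shows both claws in front of the slots, and the model overlay matches. Inserting.

Request:
play_rows(
  increments=[
    [0,0,0,-0.3,0.04,0,-1],
    [0,0,0,-0.4,0,0,-1],
    [0,0,0,-0.4,0,0,-1],
    [0,0,0,-0.3,0,0,-1],
    [0,0,0,-0.2,0,0,-1],
  ],
)

```text
clock: 15.3
position: [0.5769, 0.2663, 0.3174]
eef_rot: [0.507, -3.1, -0.0]
ft_force: [0.0, 0.1, -2.5]
opening: 0.0188
grip_force: 59.0
```

Request:
play_rows(
  increments=[
    [0,0,0,-0.2,0,0,-1],
    [0,0,0,-0.2,0,0,-1],
    [0,0,0,-0.1,0,0,-1],
    [0,0,0,0,0,0,-1],
  ],
)

```text
clock: 15.8
position: [0.5855, 0.2693, 0.3173]
eef_rot: [0.507, -3.098, 0.001]
ft_force: [-4.1, -1.1, -0.9]
opening: 0.0188
grip_force: 59.1
```

```bash
cat >> h.py <<'E'
def claw():
    s=manip.sense();u=np.array([np.cos(.327),np.sin(.327),0]);v=np.array([-u[1],u[0],0]);S=np.array([.6342,.286,.116])
    M=R.from_rotvec(s['eef_rot']).as_matrix()
    c=s['position']-.0478*M[:,0]+M[:,2]*(.1614+.018)-S
    print('claw mm',[round(1000*(c@a),1) for a in(u,v,[0,0,1])],'F',[round(s['ft_force']@a,1) for a in(u,v,[0,0,1])],'tq',s['torque'].round(2),'open',s['opening'],s['clock'])
E
python3 -c "
from h import *
claw()"
```

```text
claw mm [np.float64(-4.0), np.float64(-0.3), np.float64(21.8)] F [np.float64(-4.3), np.float64(0.2), np.float64(-0.9)] tq [-0.1   0.43  0.04] open 0.01881948219230213 15.8
```

Request:
play_rows(
  increments=[
    [0,0,0,-0.12,0,0,-1],
    [0,0,0,0,0,0,-1],
  ],
)

```text
clock: 16.05
position: [0.5879, 0.2701, 0.3173]
eef_rot: [0.507, -3.099, 0.0]
ft_force: [-3.5, -1.5, -0.4]
opening: 0.0188
grip_force: 59.1
```

```bash
python3 -c "
from h import *
claw()"
```

```text
claw mm [np.float64(-1.4), np.float64(-0.3), np.float64(21.8)] F [np.float64(-3.8), np.float64(-0.3), np.float64(-0.4)] tq [-0.18  0.52 -0.01] open 0.018778693197013207 16.05
```

Request:
play_rows(
  increments=[
    [0,0,0,-0.12,0,0,-1],
    [0,0,0,0,0,0,-1],
  ],
)

```text
clock: 16.3
position: [0.589, 0.2705, 0.3173]
eef_rot: [0.507, -3.093, 0.002]
ft_force: [-10.4, -3.3, 2.6]
opening: 0.0194
grip_force: 59.8
```

```bash
python3 -c "
from h import *
claw()"
```

```text
claw mm [np.float64(-1.3), np.float64(-0.4), np.float64(21.5)] F [np.float64(-10.9), np.float64(0.2), np.float64(2.6)] tq [-0.5   1.37  0.08] open 0.01943921085781976 16.3
```

Plate contact reached (force up from 3.8 to 10.9 N). Easing off slightly, then going down.

Request:
play_rows(
  increments=[
    [0,0,0,0.05,0,0,-1],
    [0,0,0,0,0,0.2,-1],
    [0,0,0,0,0,0.2,-1],
    [0,0,0,0,0,0.2,-1],
    [0,0,0,0,0,0.15,-1],
  ],
)

```text
clock: 16.92
position: [0.5885, 0.2704, 0.3024]
eef_rot: [0.507, -3.096, 0.001]
ft_force: [-8.2, -2.0, 2.6]
opening: 0.0192
grip_force: 59.7
```

```bash
python3 -c "
from h import *
claw()"
```

```text
claw mm [np.float64(-1.3), np.float64(-0.3), np.float64(6.8)] F [np.float64(-8.4), np.float64(0.7), np.float64(2.6)] tq [-0.36  0.98  0.09] open 0.019187601554527978 16.925
```

Request:
play_rows(
  increments=[
    [0,0,0,0,0,0.15,-1],
    [0,0,0,0,0,0.1,-1],
    [0,0,0,0,0,0,-1],
  ],
)

```text
clock: 17.3
position: [0.5885, 0.2704, 0.2971]
eef_rot: [0.507, -3.096, 0.001]
ft_force: [-6.2, -1.3, 0.9]
opening: 0.019
grip_force: 59.5
```

```bash
python3 -c "
from h import *
claw()"
```

```text
claw mm [np.float64(-1.3), np.float64(-0.3), np.float64(1.5)] F [np.float64(-6.3), np.float64(0.7), np.float64(0.9)] tq [-0.27  0.89  0.16] open 0.018973057897506182 17.3
```

Request:
play_rows(
  increments=[
    [0,0,0,0,0,0.1,-1],
    [0,0,0,0,0,0,-1],
  ],
)

```text
clock: 17.55
position: [0.5885, 0.2703, 0.2955]
eef_rot: [0.507, -3.096, 0.001]
ft_force: [-8.8, -2.0, 1.6]
opening: 0.019
grip_force: 59.5
```

```bash
python3 -c "
from h import *
claw()"
```

```text
claw mm [np.float64(-1.2), np.float64(-0.3), np.float64(-0.1)] F [np.float64(-9.0), np.float64(0.9), np.float64(1.6)] tq [-0.31  1.02  0.13] open 0.01899896530056357 17.55
```

Request:
play_rows(
  increments=[
    [0,0,0,0,0,0.1,-1],
    [0,0,0,0,0,0,-1],
  ],
)

```text
clock: 17.8
position: [0.5886, 0.2704, 0.2953]
eef_rot: [0.508, -3.096, 0.002]
ft_force: [-10.6, -4.8, 9.3]
opening: 0.0189
grip_force: 60.5
```

```bash
python3 -c "
from h import *
claw()"
```

```text
claw mm [np.float64(-1.3), np.float64(-0.3), np.float64(-0.3)] F [np.float64(-11.6), np.float64(-1.1), np.float64(9.3)] tq [-0.54  1.54  0.09] open 0.018929014801308236 17.8
```

Request:
play_rows(
  increments=[
    [0,0,0,0,0,0.05,-1],
    [0,0,0,0,0,0,-1],
  ],
)

```text
clock: 18.05
position: [0.5886, 0.2704, 0.2953]
eef_rot: [0.508, -3.096, 0.002]
ft_force: [-12.6, -4.6, 12.9]
opening: 0.0188
grip_force: 61.1
```

```bash
python3 -c "
from h import *
claw()"
```

```text
claw mm [np.float64(-1.3), np.float64(-0.3), np.float64(-0.3)] F [np.float64(-13.4), np.float64(-0.4), np.float64(12.9)] tq [-0.67  1.78  0.18] open 0.018796120315277835 18.05
```

It hits a hard stop at z -0.3 mm with about 13–16 N of press, so it is seated. I'll relax the press and pull up gently to check the lock.

Request:
play_rows(
  increments=[
    [0,0,0,0.05,0,-0.15,-1],
    [0,0,0,0,0,-0.08,-1],
    [0,0,0,0,0,-0.08,-1],
    [0,0,0,0,0,0,-1],
  ],
)

```text
clock: 18.55
position: [0.5882, 0.2701, 0.2978]
eef_rot: [0.507, -3.098, 0.001]
ft_force: [-2.7, -0.8, -5.2]
opening: 0.0191
grip_force: 58.6
```

```bash
python3 -c "
from h import *
claw()"
```

```text
claw mm [np.float64(-1.2), np.float64(-0.4), np.float64(2.3)] F [np.float64(-2.9), np.float64(0.1), np.float64(-5.2)] tq [-0.2   0.63  0.1 ] open 0.019065690930626118 18.55
```

Request:
play_rows(
  increments=[
    [0,0,0,0,0,-0.08,-1],
    [0,0,0,0,0,0,-1],
  ],
)

```text
clock: 18.8
position: [0.5882, 0.2701, 0.2984]
eef_rot: [0.506, -3.099, 0.0]
ft_force: [-0.3, -0.3, -13.2]
opening: 0.0185
grip_force: 58.9
```

```bash
python3 -c "
from h import *
claw()"
```

```text
claw mm [np.float64(-1.2), np.float64(-0.4), np.float64(2.9)] F [np.float64(-0.4), np.float64(-0.2), np.float64(-13.2)] tq [-0.1   0.29  0.08] open 0.018473181825628945 18.8
```

Locked: the pull force climbs to 10 N against the catch, after about 2 mm of slack. Pressing back down, then releasing.

Request:
play_rows(
  increments=[
    [0,0,0,-0.04,0,0.15,-1],
    [0,0,0,0,0,0.15,-1],
    [0,0,0,0,0,0.06,-1],
    [0,0,0,0,0,0,-1],
  ],
)

```text
clock: 19.3
position: [0.5886, 0.2703, 0.2957]
eef_rot: [0.508, -3.096, 0.002]
ft_force: [-10.9, -4.8, 2.7]
opening: 0.0188
grip_force: 61.3
```

```bash
python3 -c "
from h import *
claw()"
```

```text
claw mm [np.float64(-1.2), np.float64(-0.4), np.float64(0.1)] F [np.float64(-11.8), np.float64(-1.1), np.float64(2.7)] tq [-0.51  1.56  0.16] open 0.01884385247107808 19.3
```

Request:
play_rows(
  increments=[
    [0,0,0,0.03,0,0.1,-1],
    [0,0,0,0,0,0,-1],
  ],
)

```text
clock: 19.55
position: [0.5884, 0.2702, 0.2954]
eef_rot: [0.508, -3.098, 0.002]
ft_force: [-12.2, -5.2, 8.9]
opening: 0.0185
grip_force: 61.8
```

```bash
python3 -c "
from h import *
claw()"
```

```text
claw mm [np.float64(-1.2), np.float64(-0.4), np.float64(-0.1)] F [np.float64(-13.2), np.float64(-1.0), np.float64(8.9)] tq [-0.66  1.87  0.23] open 0.01852843561025027 19.55
```

Request:
play_rows(
  increments=[
    [0,0,0,0.04,0,-0.06,-1],
    [0,0,0,0,0,0,1],
    [0,0,0,0,0,0,1],
    [0,0,0,0,0,0,1],
    [0,0,0,0,0,0,1],
  ],
)

```text
clock: 20.18
position: [0.5884, 0.2702, 0.2928]
eef_rot: [-0.507, 3.099, 0.0]
ft_force: [-0.6, 0.3, -0.1]
opening: 0.0852
grip_force: 0.0
```

Request:
play_rows(
  increments=[
    [0,0,0,0,0,-0.3,1],
    [0,0,0,0,0,-0.6,1],
    [0,0,0,0,0,-1,1],
    [0,0,0,0,0,-1,1],
    [0,0,0,0,0,-1,1],
  ],
)

```text
clock: 20.8
position: [0.5882, 0.2702, 0.3728]
eef_rot: [-0.507, 3.098, 0.0]
ft_force: [-0.4, 0.9, -0.2]
opening: 0.0854
grip_force: 0.0
```

Request:
play_rows(
  increments=[
    [0,0,0,1,0,-1,1],
    [0,0,0,1,0,-1,1],
    [0,0,0,1,0,-1,1],
    [0,0,0,1,0,0,1],
    [0,0,0,0,0,0,1],
  ],
)

```text
clock: 21.42
position: [0.5114, 0.2445, 0.432]
eef_rot: [-0.507, 3.098, 0.001]
ft_force: [0.0, 0.5, 0.9]
opening: 0.0851
grip_force: 0.0
```

```bash
python3 - <<'E'
from h import *
print(manip.sense()['opening'])
def f(p,x,y,w,h,k):
    i=p['frame'];return cv2.resize(cv2.convertScaleAbs(i[y:y+h,x:x+w],alpha=1.4,beta=15),(w*k,h*k),interpolation=cv2.INTER_CUBIC)
a=shot('scene');t=shot('top')
cv2.imwrite('pics/end.png',np.hstack([f(a,325,100,100,120,4),f(t,145,115,100,120,4)]))
u=np.array([np.cos(.327),np.sin(.327),0]);S=np.array([.6342,.286,.116])
# expected bar-top points and cup rim centre if home, in crop pixels
for P in (S-.0075*u+[0,0,.03],S-.092*u+[0,0,.03],S-.122*u+[0,0,.014]):
    print(((proj(a,P)[0]-[325,100]+.5)*4).round(),((proj(t,P)[0]-[145,115]+.5)*4+[400,0]).round())
E
```

```text
0.08514831841348344
[258. 157.] [523. 162.]
[134. 143.] [557. 278.]
[ 89. 157.] [573. 321.]
```

View pics/end.png

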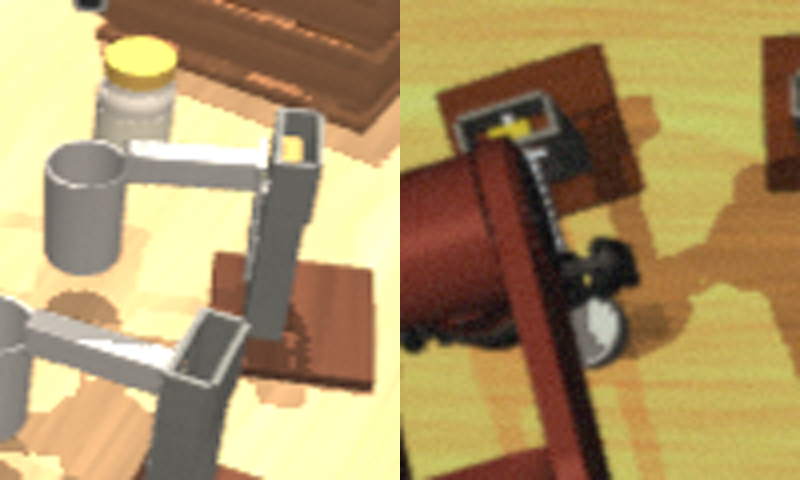

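The crops show the holder hanging on the bare post, with its bar at (195,165) left-crop and its plate on the sheet. The yellow catch is forward, and the gripper is open and clear.

```bash
python3 -c "
from plant import job_done
print(job_done())"
```

```text
the job is handed in; nothing more can be done
None
```

I hooked the two-clawed cup holder into the bare grey post and pressed it down to its stop. An upward pull showed the catch had locked, so I re-seated it, let go, backed the arm clear and handed the job in at about 21.5 s; `job_done()` returned no verdict.

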